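# Brush out the tumbler, stock the showcase and slide it shut

### The arm

A 6-joint arm with a two-finger parallel gripper is mounted at the origin on the work surface. World frame = base frame: x ahead of the robot, y to its left, z up, the work surface at z = 0. Lengths are in m, angles in degrees, forces in N, time in s.
With the tool pointing down it reaches from about 0.375 to 0.9 m from the base axis. Payload 3.1 kg.
Tool frame: the origin (TCP) lies at the very end of the fingers, on their centre line; the grasp point (between the pads) lies 19 mm behind it; z points along the fingers, y is the direction in which the jaws open and shut (so a half turn about z gives the same grasp; the last joint's range is limited). The gripper opens to 87 mm and grips with 3 to 60 N. Pads are 19 mm wide; open, the fingers measure 117 mm over their backs; the gripper's body (75 mm by 190 mm) begins 51 mm behind the grasp point.
Start: joints at [-83.451, 30.224, 82.088, -0, 67.689, -10.227], TCP at [0.18, -0.598, 0.223] pointing down, gripper open.
Joint ranges: [-176.69, 176.69], [-43.24, 126.21], [12.49, 139.97], [-82, 262], [0, 151.66], [-163.58, 163.58]. Speed limits (degrees/s): [159.86, 159.86, 180, 180, 180, 180].

### API

Orientations are given as a 3x3 rotation matrix whose columns are the frame's x, y, z axes.
In Python, from rig import bot gives the robot as it stands. The module is installed in compiled form; this text tells all that it offers.
- The arm moves only by the tool play_rows, never from a script. Its argument "targets" is a list of rows, each a list of 7 numbers: the closure, from 0 (fully open) to 1 (shut), then the shift along the world's x, y, z in m, then the turn, a rotation vector about the world's x, y, z in rad. A call has 1 to 12 rows; each row shifts and turns the commanded pose from where the row before left it; what a row does not reach is not made up. A row lasts 1/8 s, in which the tool goes at most 62.5 mm and 10.7 degrees, less where a joint would pass 70% of its speed; a pose out of reach is approached as far as the arm can. A call with a gripper value outside its range is refused whole. The fingers move at their own pace and stop on an object; the grip force is fixed at half the most. Time passes only in rows, so rows that do not move let the fingers close. It gives the time, the measured TCP pose, the force and the opening at its end, in the units of the state.
- bot.read_state(): the state, without advancing time (a new reading comes with each control period).
- bot.capture(name): name is "scene" or "side" or "wrist"; returns the picture (420x560x3 uint8, blue, green, red); there is no depth.
- bot.get_calibration(name): a dict with "fx", "fy", "cx", "cy" (pixels), "R" (3x3) and "t" (3): a world point X has camera coordinates R X + t. Camera axes: x right, y down, z forward; pixel columns grow to the right and rows downward; lengths in m; the calibration is good to about 2 mm. The wrist camera is an equidistant fisheye: a pixel r from the principal point sees the ray r / f radians off the axis. A picture is of the moment at which its call begins: read the wrist's pose just before it. get_calibration takes no time and is no camera call; for the wrist camera it gives the pose at the moment of the call.
- bot.hand_in(): hands the job in, once; it reports no verdict.
The state is a dict: "time_s": time; "joint_positions": joint angles; "qvel": joint speeds; "tau": joint torques, N m; "position": TCP position; "tcp_rot": TCP orientation; "force": force on the tool from outside, world axes, zero at the start; "moment": the same for the moment, N m; "opening": opening from 0.0 (shut) to 1.0 (fully open).
Only numpy, scipy, OpenCV 4.12 (cv2) and the standard library are available. Lean on these libraries where they do the work, as an engineer would, in place of code of your own. Each camera call takes 0.05 s, during which the arm holds its last target. There are 200 camera calls.

### The job

Get the stall's showcase ready: with the tumbler standing on the table, scrub it inside with the long brush, three full strokes from the bottom up to the mouth, and stand the brush back in its pot. Set the clean tumbler and every brass candlestick and bell upright on the floor of the glass-topped showcase, opening its sliding door as far as you need, then slide the door fully closed against the frame. Leave the tin, the button bowl and the wooden box where they are.

Things in the scene. Friction and masses are not known exactly. Their poses are not given: they have to be found in the camera images.
- showcase: Fixed dark-wood showcase, glazed top, 234 (x) x 528 (y) x 128 mm high. Origin on the table under the middle of the door opening, z up. Inside (its frame): x -105 to 105, y -375 to 125 mm, black floor at z 16; walls 12 mm (16 at the +y end). From y -375 to -125 a fixed pane roofs it (underside z 113); y -125 to 125 is the opening, over which the glazed door slides.
- door (a joint): Glazed door in aluminium frame, 206 (x) x 253 (y) x 6 mm, lying flat in tracks, top face 126 mm over the table. Value in m: 0 = closed against the frame at the showcase's +y end, growing to 0.235 (wide open, over the fixed pane) as it slides to the showcase's -y. Free opening: y from 125 mm minus the value to 125 mm. Starts partly open, takes 2 to 3 N to slide, stays where left.
- door_pull (a point): Middle of the door's upright black pull bar: 70 mm along the showcase's x, 12 mm thick along its y, standing 126 to 152 mm above the table (this point at 140). In the showcase frame: x 0, y = 101 mm minus the door value.
- pot: White ceramic brush pot, fixed, round, 66 mm outside (72 at the foot), 56 mm inside, 134 mm high, inner floor at 6 mm. Origin under its centre, z up.
- brush: Bottle brush, about 80 g, 210 mm long, upright in the pot. Origin at its lower end, z up along it. From there: bristle head to 64 mm, 38 mm across; 6 mm wire stem to 112; wooden plug 44 mm across to 122; cap disc 72 mm across to 128, which rests on the pot's rim (lower end then 12 mm above the pot's origin); round wooden handle 18 mm across, 128 to 210 mm.
- tumbler: Clear glass tumbler, loose, 0.25 kg, 65 mm outside, 58 mm inside, 95 mm high, inner floor 8 mm above its underside. Origin in the middle of its underside, z up to the open mouth.
- candlestick1: Brass candlestick, loose, about 0.28 kg, may be absent: foot 52 mm across and 8 mm thick, slim stem, candle cup at the top 26 mm across from 56 to 80 mm above its underside (a 34 mm rim at 56 to 58 mm). Origin in the middle of its underside, z up.
- candlestick2: Brass candlestick, loose, about 0.28 kg, may be absent: foot 52 mm across and 8 mm thick, slim stem, candle cup at the top 26 mm across from 56 to 80 mm above its underside (a 34 mm rim at 56 to 58 mm). Origin in the middle of its underside, z up.
- bell1: Brass table bell with a wooden handle, loose, about 0.22 kg, may be absent: skirt 54 mm across narrowing to 38 mm up to 40 mm; handle about 21 mm across, 40 to 86 mm above its underside. Origin in the middle of its underside, z up.
- bell2: Brass table bell with a wooden handle, loose, about 0.22 kg, may be absent: skirt 54 mm across narrowing to 38 mm up to 40 mm; handle about 21 mm across, 40 to 86 mm above its underside. Origin in the middle of its underside, z up.
- round_tin: Bystander: round lidded tin, 87 mm across, 46 mm high, loose; origin under its centre. Not to be moved.
- button_bowl: Bystander: small blue bowl of buttons, 110 mm across, 32 mm high, loose; origin under its centre. Not to be moved.
- trinket_box: Bystander: wooden box, 84 x 124 x 59 mm high, loose; origin under its centre. Not to be moved.
Not all that is in view belongs to the job. Of the things like the brush, leave any that is blue or green; of the rest the larger one is meant.

How it is judged (in metres and radians):
On the way, in this order (a step that is already met when the one before it is completed fails the run):
1. first stroke down: the brush's lower end within 14 mm of the standing tumbler's inner floor (horizontal distance between brush and tumbler below 0.03 m and height (world z) of tumbler below 0.008 m and angle between tumbler's own z axis and vertical below 0.25 rad and z of brush in the frame of tumbler below 0.022 m), for 0.05 s.
2. first stroke up: the brush's lower end over 50 mm above the tumbler's underside (horizontal distance between brush and tumbler below 0.03 m and height (world z) of tumbler below 0.008 m and angle between tumbler's own z axis and vertical below 0.25 rad and z of brush in the frame of tumbler above 0.05 m), for 0.05 s.
3. second stroke down: the brush's lower end within 14 mm of the standing tumbler's inner floor (all of step 1), for 0.05 s.
4. second stroke up: the brush's lower end over 50 mm above the tumbler's underside (all of step 2), for 0.05 s.
5. third stroke down: the brush's lower end within 14 mm of the standing tumbler's inner floor (all of step 3), for 0.05 s.
6. third stroke up: the brush's lower end over 50 mm above the tumbler's underside (all of step 4), for 0.05 s.
At the end, for the whole second after the job is handed in: Door closed to within 4 mm; the tumbler and every candlestick and bell present upright (0.2 rad) at rest on the showcase's floor (undersides within 8 mm of it), inside its walls; the brush upright (0.15 rad) in its pot, cap within 10 mm of the rim, centred within 20 mm (value of joint door below 0.004 m and x of tumbler in the frame of showcase between -0.105 and 0.105 m and y of tumbler in the frame of showcase between -0.375 and 0.125 m and z of tumbler in the frame of showcase between 0.008 and 0.024 m and angle between each of tumbler, candlestick1, candlestick2, bell1, bell2's own z axis and vertical below 0.2 rad and linear speed of each of tumbler, candlestick1, candlestick2, bell1, bell2, brush below 0.03 m/s and x of candlestick1 in the frame of showcase between -0.105 and 0.105 m and y of candlestick1 in the frame of showcase between -0.375 and 0.125 m and z of candlestick1 in the frame of showcase between 0.008 and 0.024 m and x of candlestick2 in the frame of showcase between -0.105 and 0.105 m and y of candlestick2 in the frame of showcase between -0.375 and 0.125 m and z of candlestick2 in the frame of showcase between 0.008 and 0.024 m and x of bell1 in the frame of showcase between -0.105 and 0.105 m and y of bell1 in the frame of showcase between -0.375 and 0.125 m and z of bell1 in the frame of showcase between 0.008 and 0.024 m and x of bell2 in the frame of showcase between -0.105 and 0.105 m and y of bell2 in the frame of showcase between -0.375 and 0.125 m and z of bell2 in the frame of showcase between 0.008 and 0.024 m and horizontal distance between brush and pot below 0.02 m and z of brush in the frame of pot below 0.022 m and angle between brush's own z axis and vertical below 0.15 rad); the robot touches nothing.
It fails at once if the tin, the button bowl or the wooden box is shifted by more than 30 mm (distance of any of round_tin, button_bowl, trinket_box from where it was at the start of the episode above 0.03 m).
Of candlestick1, candlestick2, bell1, bell2 only 2 to 4 are there at a start; the rules pass over those that are not, and their reading is None.
At some moment in a run one of candlestick1, candlestick2, bell1, bell2 may be knocked a few centimetres aside while the robot is not near it.
It also fails if it takes over 210 s, if anything falls off the work surface, if the arm or the gripper's body presses on something with over 40 N, if the wrist force passes 120 N, or if a joint passes its speed limit or range.

## Working session

There is one attempt and no reset: what is moved stays moved. The work goes in short steps, Python scripts to look and compute and a tool call to move; the robot and the scene stay as the last step left them, time stands still between calls to the robot, and variables do not carry over. Pictures are saved under pics/ and viewed, about 12 in all and at most 16, crops included, and the job is handed in when it is done.

Besides the shell and the picture viewer there is one more tool, called after "Request:" as name([rows], argument=value, ...), one row to a line, values as JSON. play_rows: Moves the arm, as the interface text tells. Its arguments: {"type":"object","properties":{"targets":{"type":"array","items":{"type":"array","items":{"type":"number"}}}},"required":["targets"]}

```bash
mkdir -p pics
cat > h.py <<'E'
import numpy as np, cv2
from rig import bot
def save(n,f):
    im=bot.capture(n); cv2.imwrite(f'pics/{f}.png',im); return im
def ray(cal,u,v,fish=False):
    R=np.array(cal['R']);t=np.array(cal['t'])
    x=(u-cal['cx'])/cal['fx'];y=(v-cal['cy'])/cal['fy']
    if fish:
        th=np.hypot(x,y); s=np.sin(th)/max(th,1e-9); d=np.array([x*s,y*s,np.cos(th)])
    else: d=np.array([x,y,1.])
    d=R.T@d; return -R.T@t, d/np.linalg.norm(d)
def onz(cal,u,v,z,fish=False):
    o,d=ray(cal,u,v,fish); return o+d*(z-o[2])/d[2]
def proj(cal,X,fish=False):
    p=np.array(cal['R'])@np.array(X)+np.array(cal['t'])
    if fish:
        r=np.hypot(p[0],p[1]);th=np.arctan2(r,p[2]);return cal['cx']+cal['fx']*th*p[0]/r,cal['cy']+cal['fy']*th*p[1]/r
    return cal['cx']+cal['fx']*p[0]/p[2],cal['cy']+cal['fy']*p[1]/p[2]
E
python3 - <<'E'
from h import *
for n in('scene','side','wrist'):
    save(n,n+'0'); c=bot.get_calibration(n); print(n,c)
s=bot.read_state();print(s)
E
```

```text
scene {'fx': 524.7241482123331, 'fy': 524.7241482123331, 'cx': 274.5018462593321, 'cy': 208.8962056053357, 'R': array([[ 6.64964465e-01,  7.46874985e-01,  1.33721690e-04],
       [ 6.37799372e-01, -5.67758101e-01, -5.20444713e-01],
       [-3.88631216e-01,  3.46162528e-01, -8.53895358e-01]]), 't': array([-0.5163176 , -0.20787915,  1.42644076])}
side {'fx': 470.2690021075018, 'fy': 470.2690021075018, 'cx': 275.5984165606927, 'cy': 202.76381428594345, 'R': array([[-0.98446929, -0.17554782,  0.00178066],
       [-0.08326715,  0.4579833 , -0.88505247],
       [ 0.15455352, -0.87145526, -0.46548786]]), 't': array([0.58050904, 0.06981867, 1.2658178 ])}
wrist {'fx': 325.19226210127806, 'fy': 325.19226210127806, 'cx': 280.1227248412913, 'cy': 203.83755276611296, 'R': array([[ 0.2893608 , -0.95721754, -0.00221625],
       [-0.91615879, -0.27761837,  0.28910398],
       [-0.27735067, -0.08162492, -0.95729514]]), 't': array([-0.62347852, -0.03554246,  0.39102666])}
{'time_s': 0.15, 'joint_positions': array([-8.34517659e+01,  3.02674775e+01,  8.21400786e+01, -6.90710593e-04,
        6.76905019e+01, -1.02275221e+01]), 'qvel': array([-0.04702591, -0.18217542, -0.2599634 ,  0.03814205, -0.02848411,
       -0.06155278]), 'tau': array([ 5.38245222e-04, -4.40429699e+01, -1.76842511e+01,  6.32986659e-02,
        5.52438386e-02, -8.67768790e-05]), 'position': array([ 0.18034778, -0.59781544,  0.22178535]), 'tcp_rot': array([[ 9.57440418e-01,  2.88630913e-01, -2.06251205e-04],
       [ 2.88630839e-01, -9.57438955e-01,  1.69899622e-03],
       [ 2.92909892e-04, -1.68621811e-03, -9.99998535e-01]]), 'force': array([0.09178902, 0.17378976, 0.97433582]), 'moment': array([ 0.02833682,  0.02229496, -0.00195643]), 'opening': 1.0037795805184349}
```

View pics/scene0.png

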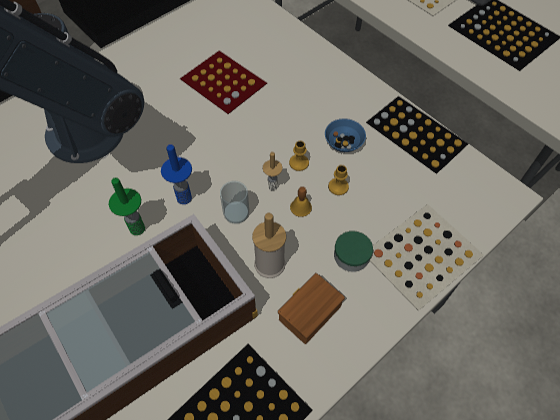

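View pics/side0.png

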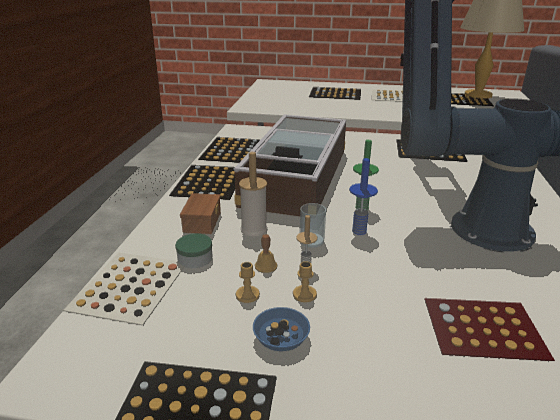

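The scene view shows two candlesticks at (299,155) and (341,180), one bell at (301,203), and the tumbler at (235,200). The pot with the large wooden brush is at (268,245). A small decoy brush stands at (272,170), with the blue and green ones to its left. The showcase opening is at (200,275) with the pull at (165,288). The side view agrees.

Run:
```python
from h import *
sc=bot.get_calibration('scene');sd=bot.get_calibration('side')
def tri(p,q):
    o1,d1=ray(sc,*p);o2,d2=ray(sd,*q)
    A=np.c_[d1,-d2];s=np.linalg.lstsq(A,o2-o1,rcond=None)[0]
    a=o1+d1*s[0];b=o2+d2*s[1];return (a+b)/2,np.linalg.norm(a-b)
for n,p,q in [('c1top',(299.5,145),(305,266)),('c2top',(341.5,169),(247,266)),('belltop',(302,190),(265.5,238)),('brushtop',(268.5,215),(253,154)),('tum_rimcentre',(234,190),(313,210)),('smalltop',(272,155),(308,217))]:
    print(n,*[np.round(v,4) for v in tri(p,q)])
print('c1foot',onz(sc,299,163,0.004),onz(sd,305,294,.004));print('c2foot',onz(sc,339.5,187.5,.004),onz(sd,247.5,294,.004))
print('bellfoot',onz(sc,301,209,0.01)); print('tumfoot',onz(sc,236,213,0))
for p in [(195,217),(255,298)]: print('showc corner',onz(sc,*p,.128))
print('pull',onz(sc,165,288,.140)); print('cap',onz(sc,269,237,.14))
im=cv2.imread('pics/scene0.png');cv2.imwrite('pics/crop1.png',cv2.resize(im[130:330,130:370],None,fx=3,fy=3,interpolation=cv2.INTER_CUBIC)[:600,:720])
```

```text
c1top [0.4617 0.3644 0.0746] 0.0012
c2top [0.5821 0.389  0.076 ] 0.002
belltop [0.5643 0.2755 0.0772] 0.0002
brushtop [0.626  0.1176 0.2166] 0.0007
tum_rimcentre [0.4679 0.1502 0.0929] 0.0024
smalltop [0.4711 0.2625 0.134 ] 0.0028
c1foot [0.4647515  0.36304106 0.004     ] [0.45959287 0.3683731  0.004     ]
c2foot [0.58896848 0.38720788 0.004     ] [0.58157727 0.39040466 0.004     ]
bellfoot [0.5731469  0.26809722 0.01      ]
tumfoot [0.47086252 0.14499009 0.        ]
showc corner [0.48401057 0.02925953 0.128     ]
showc corner [0.71240712 0.00514935 0.128     ]
pull [ 0.58167073 -0.11725618  0.14      ]
cap [0.63270514 0.11252104 0.14      ]
```

View pics/crop1.png

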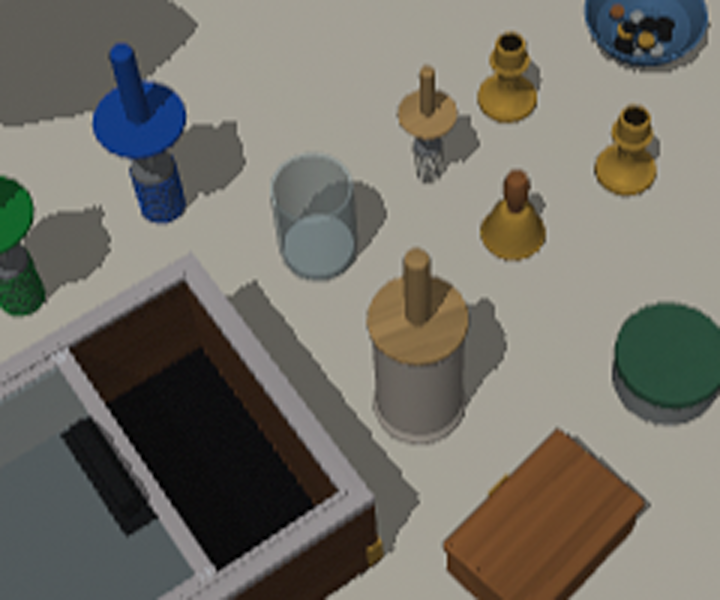

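Request:
play_rows([
  [0, 0.02, 0.02, 0.02, 0, 0, -0.02],
  [0, 0.036, 0.05, 0.02, 0, 0, -0.04],
  [0, 0.036, 0.05, 0.02, 0, 0, -0.04],
  [0, 0.036, 0.05, 0.02, 0, 0, -0.04],
  [0, 0.036, 0.05, 0.02, 0, 0, -0.04],
  [0, 0.036, 0.05, 0, 0, 0, -0.04],
  [0, 0.036, 0.05, 0, 0, 0, -0.04],
  [0, 0.036, 0.05, 0, 0, 0, -0.04],
  [0, 0.036, 0.05, 0, 0, 0, -0.04],
  [0, 0.036, 0.05, 0, 0, 0, -0.04],
  [0, 0.036, 0.05, 0, 0, 0, -0.02],
  [0, 0, 0, 0, 0, 0, 0],
])

```text
time_s: 1.65
position: [0.5569, -0.0816, 0.3193]
tcp_rot: [[0.995, -0.1, 0.0], [-0.1, -0.995, 0.001], [0.0, -0.001, -1.0]]
force: [-0.2, -0.7, -0.1]
opening: 0.996
```

Run:
```python
from h import *
c=bot.get_calibration('wrist');save('wrist','w1');s=bot.read_state();print(s['position'],s['tcp_rot'],s['joint_positions'])
import json;json.dump({k:np.array(v).tolist() for k,v in c.items()},open('w1.json','w'))
```

```text
[ 0.55565801 -0.08355484  0.31917606] [[ 9.94713570e-01 -1.02681527e-01 -1.19070572e-03]
 [-1.02681635e-01 -9.94714271e-01 -2.98944819e-05]
 [-1.18134236e-03  1.52000057e-04 -9.99999291e-01]] [-1.99310386e+01  1.96295431e+01  8.40326875e+01 -2.55837004e-02
  7.64013230e+01  7.59686014e+01]
```

View pics/w1.png

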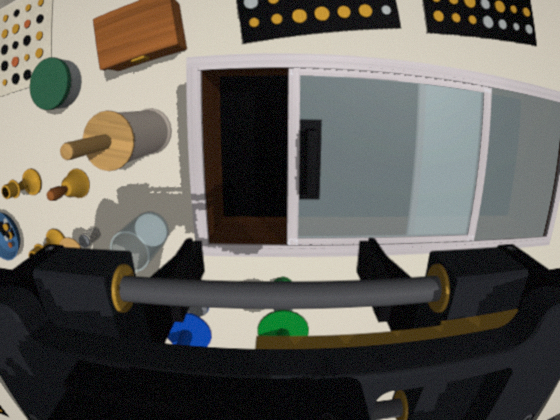

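The wrist view shows the showcase's +y end corners at about (188,59) and (192,255), the pull bar at (302-321, 120-199), and the door leading edge at x≈290.

Run:
```python
from h import *
import json
c=json.load(open('w1.json'))
f=lambda u,v,z:onz(c,u,v,z,True)
a,b=f(188,58,.128),f(191,256,.128);print('ends',a,b,np.linalg.norm(a-b))
x=(a-b)[:2];x/=np.linalg.norm(x);y=np.array([-x[1],x[0]]);m=(a+b)[:2]/2
print('yaw',np.degrees(np.arctan2(x[1],x[0])),'origin',m-.141*y)
print('door edge',f(290,68,.126),f(290,244,.126)); print('rail -x',f(290,248,.128),f(490,243,.128))
for p in [(302,121),(302,199),(321,121),(321,199)]: print('pull',f(*p,.152))
print('brush top',f(68,150,.222),'tumbler foot',f(151,231,.004),'rim',f(130,252,.095),'cap',f(110,139,.14))
```

```text
ends [0.70484088 0.00515806 0.128     ] [0.47357864 0.03809186 0.128     ] 0.23359550123187267
yaw -8.104931917527523 origin [ 0.56933067 -0.11796667]
door edge [ 0.6787546  -0.10372824  0.126     ] [ 0.47817851 -0.08483583  0.126     ]
rail -x [ 0.4738666  -0.08439942  0.128     ] [ 0.44427273 -0.3622335   0.128     ]
pull [ 0.62096367 -0.10940929  0.152     ]
pull [ 0.5398722  -0.10239695  0.152     ]
pull [ 0.61936349 -0.12852441  0.152     ]
pull [ 0.53789101 -0.12245849  0.152     ]
brush top [0.62958346 0.10998346 0.222     ] tumbler foot [0.46662016 0.14471198 0.004     ] rim [0.46989764 0.14157308 0.095     ] cap [0.63008581 0.10815398 0.14      ]
```

Request:
play_rows([
  [1, 0.027, 0.02, 0, 0, 0, 0],
  [1, 0, 0, -0.06, 0, 0, 0],
  [1, 0, 0, -0.06, 0, 0, 0],
  [1, 0, 0, -0.03, 0, 0, 0],
  [1, 0, 0, -0.03, 0, 0, 0],
  [1, 0, 0, 0, 0, 0, 0],
  [1, 0, 0, 0, 0, 0, 0],
])

```text
time_s: 2.58
position: [0.5827, -0.0666, 0.1407]
tcp_rot: [[0.994, -0.108, 0.001], [-0.108, -0.994, -0.001], [0.001, 0.0, -1.0]]
force: [0.3, -0.7, -0.4]
opening: 0.286
```

Request:
play_rows([
  [1, -0.002, -0.015, 0, 0, 0, 0],
  [1, -0.002, -0.02, 0, 0, 0, 0],
  [1, -0.002, -0.02, 0, 0, 0, 0],
  [1, -0.002, -0.02, 0, 0, 0, 0],
  [1, -0.002, -0.02, 0, 0, 0, 0],
  [1, -0.002, -0.02, 0, 0, 0, 0],
  [1, -0.002, -0.02, 0, 0, 0, 0],
  [1, -0.002, -0.015, 0, 0, 0, 0],
  [1, 0, 0, 0, 0, 0, 0],
])

```text
time_s: 3.7
position: [0.566, -0.2173, 0.1395]
tcp_rot: [[0.994, -0.108, -0.001], [-0.108, -0.994, -0.001], [-0.0, 0.001, -1.0]]
force: [0.2, -0.0, -0.9]
opening: 0.005
```

Request:
play_rows([
  [0, 0, 0.02, 0.05, 0, 0, 0],
  [0, 0.01, 0.04, 0.04, 0, 0, 0],
  [0, 0.01, 0.04, 0.04, 0, 0, 0],
  [0, 0.01, 0.05, 0.03, 0, 0, 0],
  [0, 0.01, 0.05, 0.02, 0, 0, 0],
  [0, 0.01, 0.05, 0.01, 0, 0, 0],
  [0, 0.013, 0.03, 0, 0, 0, 0],
  [0, 0, 0.02, 0, 0, 0, 0],
  [0, 0, 0, 0, 0, 0, 0],
])

```text
time_s: 4.82
position: [0.6283, 0.0856, 0.3291]
tcp_rot: [[0.994, -0.105, -0.002], [-0.105, -0.994, -0.001], [-0.002, 0.001, -1.0]]
force: [0.1, -0.5, -0.7]
opening: 0.939
```

Run:
```python
from h import *
import json
c=bot.get_calibration('wrist');a=save('wrist','w2');s=bot.read_state();print(s['position'],s['tcp_rot'])
json.dump({k:np.array(v).tolist() for k,v in c.items()},open('w2.json','w'))
b=save('scene','s2');cv2.imwrite('pics/v2.png',np.hstack([a,b])[:, :] if 0 else np.vstack([cv2.resize(np.hstack([a,b]),(800,300))]))
cv2.imwrite('pics/v2.png',np.hstack([cv2.resize(a,(480,360)),cv2.resize(b[140:400,0:240],(320,347))[:347] if 0 else cv2.copyMakeBorder(cv2.resize(b[140:400,0:240],(320,347)),0,13,0,0,0)]))
```

```text
[0.62853691 0.08439525 0.32917125] [[ 0.99434292 -0.10620389 -0.00169958]
 [-0.10620584 -0.99434356 -0.00110018]
 [-0.00157313  0.00127446 -0.99999795]]
```

View pics/v2.png

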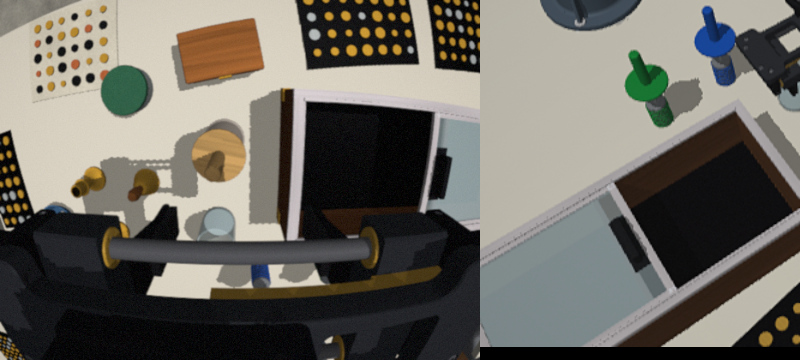

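The door now stands well open (pull at about (442,172) in the left half). The brush handle top is at (213,158) in the same view, which is about (248,184) at full size.

Run:
```python
from h import *
import json
c=json.load(open('w2.json'));k=560/480
f=lambda u,v,z:np.round(onz(c,u*k,v*k,z,True),4)
print('pull',f(441,172,.152),'dooredge',f(432,160,.126))
im=cv2.imread('pics/w2.png');cr=im[130:230,210:300];cv2.imwrite('pics/c2.png',cv2.resize(cr,None,fx=5,fy=5,interpolation=cv2.INTER_CUBIC))
print('cap',f(219,155,.14),'top',f(212.5,160,.222))
```

```text
pull [ 0.5771 -0.22    0.152 ] dooredge [ 0.5896 -0.2196  0.126 ]
cap [0.6307 0.113  0.14  ] top [0.6443 0.1118 0.222 ]
```

View pics/c2.png

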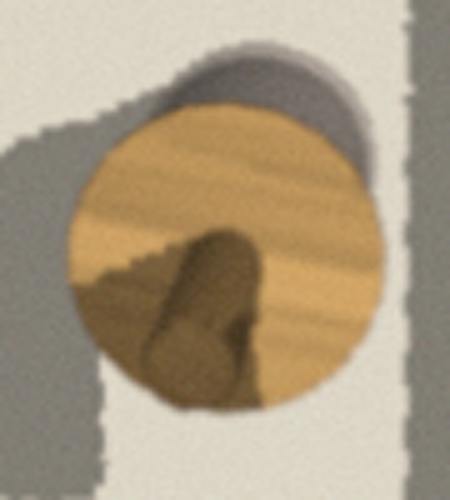

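Run:
```python
from h import *
import json
c=json.load(open('w2.json'))
f=lambda u,v,z:np.round(onz(c,u,v,z,True),4)
print('cap',f(255.2,181.2,.14),'top',f(248.6,202.4,.222))
im=cv2.imread('pics/w2.png');cv2.imwrite('pics/c3.png',cv2.resize(im[225:300,70:320],None,fx=3.2,fy=3.2,interpolation=cv2.INTER_CUBIC))
```

```text
cap [0.6303 0.1134 0.14  ] top [0.6303 0.1131 0.222 ]
```

Request:
play_rows([
  [0, 0.002, 0.02, 0, 0, 0, 0],
  [0, 0, 0.008, -0.03, 0, 0, 0],
  [0, 0, 0, 0, 0, 0, 0],
])

```text
time_s: 5.3
position: [0.6296, 0.1131, 0.2973]
tcp_rot: [[0.994, -0.107, -0.006], [-0.107, -0.994, 0.0], [-0.006, 0.0, -1.0]]
force: [0.4, 0.2, 0.4]
opening: 0.999
```

Brush axis at (0.630, 0.113), from both heights. Descend to TCP z 0.166 and grip.

Request:
play_rows([
  [0, 0.001, 0, -0.04, 0, 0, 0],
  [0, 0, 0, -0.045, 0, 0, 0],
  [0, 0, 0, -0.035, 0, 0, 0],
  [0, 0, 0, -0.011, 0, 0, 0],
  [1, 0, 0, 0, 0, 0, 0],
  [1, 0, 0, 0, 0, 0, 0],
  [1, 0, 0, 0, 0, 0, 0],
  [1, 0, 0, 0, 0, 0, 0],
  [1, 0, 0, 0, 0, 0, 0],
  [1, 0, 0, 0, 0, 0, 0],
  [1, 0, 0, 0, 0, 0, 0],
])

```text
time_s: 6.68
position: [0.6323, 0.1126, 0.1687]
tcp_rot: [[0.994, -0.107, -0.0], [-0.107, -0.994, -0.0], [-0.0, 0.0, -1.0]]
force: [0.1, -0.3, 0.3]
opening: 0.29
```

Request:
play_rows([
  [1, 0, 0, 0, 0, 0, 0],
  [1, 0, 0, 0, 0, 0, 0],
  [1, 0, 0, 0, 0, 0, 0],
])

```text
time_s: 7.05
position: [0.6323, 0.1126, 0.1686]
tcp_rot: [[0.994, -0.107, -0.0], [-0.107, -0.994, 0.0], [-0.0, -0.0, -1.0]]
force: [0.7, 0.7, -0.2]
opening: 0.197
```

```bash
ls pics
```

```text
c2.png
c3.png
crop1.png
s2.png
scene0.png
side0.png
v2.png
w1.png
w2.png
wrist0.png
```

View pics/c3.png

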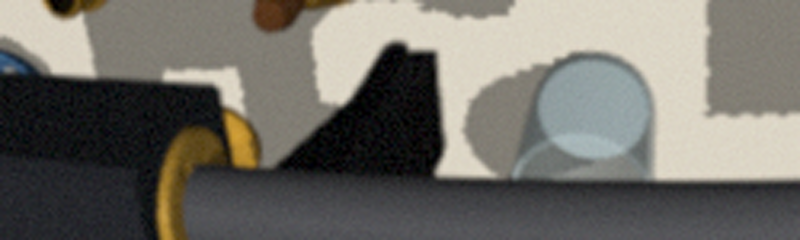

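The tumbler's floor disc is centred at about (255.6, 258.4) in w2, and the brush is gripped at 17 to 18 mm.

Run:
```python
from h import *
import json
c=json.load(open('w2.json'))
print('tumbler',onz(c,255.6,258.4,.006,True))
```

```text
tumbler [0.47078471 0.14329291 0.006     ]
```

Request:
play_rows([
  [1, 0, 0, 0.02, 0, 0, 0],
  [1, 0, 0, 0.045, 0, 0, 0],
  [1, 0, 0, 0.05, 0, 0, 0],
  [1, 0, 0, 0.045, 0, 0, 0],
  [1, 0, 0, 0, 0, 0, 0],
])

```text
time_s: 7.68
position: [0.6347, 0.1126, 0.3337]
tcp_rot: [[0.994, -0.107, 0.01], [-0.107, -0.994, -0.0], [0.01, -0.001, -1.0]]
force: [-0.8, 0.1, -0.9]
opening: 0.202
```

Request:
play_rows([
  [1, -0.02, 0.003, 0, 0, 0, 0],
  [1, -0.04, 0.008, 0, 0, 0, 0],
  [1, -0.045, 0.009, 0, 0, 0, 0],
  [1, -0.04, 0.008, -0.02, 0, 0, 0],
  [1, -0.017, 0.003, -0.03, 0, 0, 0],
  [1, 0, 0, 0, 0, 0, 0],
  [1, 0, 0, 0, 0, 0, 0],
])

```text
time_s: 8.55
position: [0.4718, 0.1435, 0.2791]
tcp_rot: [[0.994, -0.107, 0.002], [-0.107, -0.994, -0.0], [0.002, -0.0, -1.0]]
force: [0.6, -0.5, -0.3]
opening: 0.197
```

Run:
```python
from h import *
a=save('scene','s3');b=save('side','d3');print(bot.read_state()['position'])
f=lambda i,u,v:cv2.resize(i[v-70:v+70,u-60:u+60],(360,420),interpolation=cv2.INTER_CUBIC)
cv2.imwrite('pics/v3.png',np.hstack([f(a,235,190),f(b,313,210)]))
```

```text
[0.47242072 0.14340935 0.27962542]
```

View pics/v3.png

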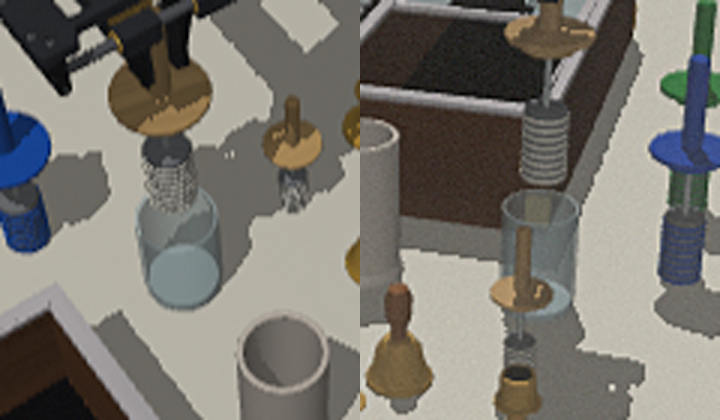

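Both views show the brush hanging over the tumbler, aligned to a few mm (scene: brush end at (170,200), tumbler floor at (182,275)). I go down with a 2 mm nudge.

Request:
play_rows([
  [1, 0.001, 0.002, -0.035, 0, 0, 0],
  [1, 0, 0, -0.04, 0, 0, 0],
  [1, 0, 0, -0.025, 0, 0, 0],
  [1, 0, 0, -0.008, 0, 0, 0],
  [1, 0, 0, 0, 0, 0, 0],
  [1, 0, 0, 0, 0, 0, 0],
])

```text
time_s: 9.4
position: [0.4727, 0.1457, 0.172]
tcp_rot: [[0.994, -0.107, 0.003], [-0.107, -0.994, 0.0], [0.003, -0.001, -1.0]]
force: [-0.8, -0.5, -0.4]
opening: 0.199
```

Request:
play_rows([
  [1, 0, 0, -0.003, 0, 0, 0],
  [1, 0, 0, 0, 0, 0, 0],
  [1, 0, 0, 0.03, 0, 0, 0],
  [1, 0, 0, 0.035, 0, 0, 0],
  [1, 0, 0, 0, 0, 0, 0],
  [1, 0, 0, 0, 0, 0, 0],
  [1, 0, 0, -0.035, 0, 0, 0],
  [1, 0, 0, -0.03, 0, 0, 0],
  [1, 0, 0, 0, 0, 0, 0],
  [1, 0, 0, 0, 0, 0, 0],
])

```text
time_s: 10.65
position: [0.4713, 0.1456, 0.1677]
tcp_rot: [[0.994, -0.107, -0.001], [-0.107, -0.994, -0.0], [-0.001, 0.0, -1.0]]
force: [-0.0, 0.5, -1.5]
opening: 0.204
```

Run:
```python
from h import *
a=save('scene','s4');b=save('side','d4');print(bot.read_state()['position'])
f=lambda i,u,v:cv2.resize(i[v-70:v+70,u-60:u+60],(360,420),interpolation=cv2.INTER_CUBIC)
cv2.imwrite('pics/v4.png',np.hstack([f(a,235,190),f(b,313,210)]))
```

```text
[0.47195783 0.14565003 0.1684549 ]
```

View pics/v4.png

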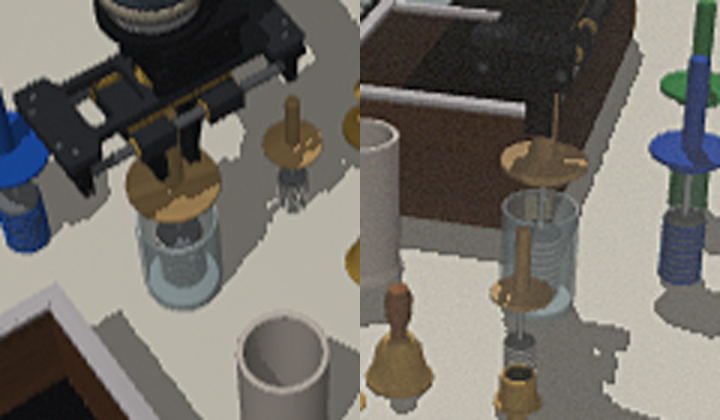

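The brush is centred inside the tumbler near its floor, and the tumbler still stands. Third stroke, then lift out.

Request:
play_rows([
  [1, 0, 0, 0.03, 0, 0, 0],
  [1, 0, 0, 0.035, 0, 0, 0],
  [1, 0, 0, 0, 0, 0, 0],
  [1, 0, 0, 0, 0, 0, 0],
  [1, 0, 0, -0.035, 0, 0, 0],
  [1, 0, 0, -0.031, 0, 0, 0],
  [1, 0, 0, 0, 0, 0, 0],
  [1, 0, 0, 0, 0, 0, 0],
  [1, 0, 0, 0.035, 0, 0, 0],
  [1, 0, 0, 0.03, 0, 0, 0],
  [1, 0, 0, 0, 0, 0, 0],
  [1, 0, 0, 0, 0, 0, 0],
])

```text
time_s: 12.25
position: [0.4709, 0.1456, 0.2317]
tcp_rot: [[0.994, -0.107, -0.0], [-0.107, -0.994, -0.0], [-0.0, 0.0, -1.0]]
force: [0.2, 0.3, -1.4]
opening: 0.198
```

Request:
play_rows([
  [1, 0, 0, 0.03, 0, 0, 0],
  [1, 0, 0, 0.045, 0, 0, 0],
  [1, 0.02, -0.005, 0.03, 0, 0, 0],
  [1, 0.04, -0.008, 0, 0, 0, 0],
  [1, 0.045, -0.009, 0, 0, 0, 0],
  [1, 0.04, -0.008, 0, 0, 0, 0],
  [1, 0.015, -0.003, 0, 0, 0, 0],
  [1, 0, 0, 0, 0, 0, 0],
  [1, 0, 0, 0, 0, 0, 0],
  [1, 0, 0, 0, 0, 0, 0],
])

```text
time_s: 13.5
position: [0.6303, 0.113, 0.3366]
tcp_rot: [[0.994, -0.106, -0.001], [-0.106, -0.994, 0.0], [-0.001, 0.0, -1.0]]
force: [-1.0, -0.3, -0.6]
opening: 0.202
```

Run:
```python
from h import *
save('scene','s5');print(bot.read_state()['position'],bot.read_state()['time_s'])
```

```text
[0.63050091 0.11296445 0.3368886 ] 13.55
```

Request:
play_rows([
  [1, 0.0015, 0, -0.03, 0, 0, 0],
  [1, 0, 0, -0.03, 0, 0, 0],
  [1, 0, 0, -0.03, 0, 0, 0],
  [1, 0, 0, -0.03, 0, 0, 0],
  [1, 0, 0, -0.025, 0, 0, 0],
  [1, 0, 0, -0.015, 0, 0, 0],
  [1, 0, 0, -0.006, 0, 0, 0],
  [1, 0, 0, 0, 0, 0, 0],
])

```text
time_s: 14.55
position: [0.6331, 0.1127, 0.1711]
tcp_rot: [[0.994, -0.107, 0.001], [-0.107, -0.994, -0.0], [0.001, -0.0, -1.0]]
force: [-0.1, 0.9, -0.8]
opening: 0.198
```

Request:
play_rows([
  [1, 0, 0, -0.002, 0, 0, 0],
  [0.4, 0, 0, 0, 0, 0, 0],
  [0.3, 0, 0, 0, 0, 0, 0],
  [0, 0, 0, 0, 0, 0, 0],
  [0, 0, 0, 0, 0, 0, 0],
  [0, 0, 0, 0.03, 0, 0, 0],
  [0, 0, 0, 0.045, 0, 0, 0],
  [0, 0, 0, 0.045, 0, 0, 0],
])

```text
time_s: 15.55
position: [0.6326, 0.1126, 0.2897]
tcp_rot: [[0.994, -0.107, -0.001], [-0.107, -0.994, -0.0], [-0.001, 0.0, -1.0]]
force: [-0.0, 0.3, 0.3]
opening: 0.913
```

Run:
```python
from h import *
import json
sc=bot.get_calibration('scene')
print('blue foot',onz(sc,184,200,0.005),'green foot',onz(sc,138,231,.005),'small foot',onz(sc,273,189,.003),'small cap',onz(sc,272,167,.10))
a=save('scene','s6');b=save('side','d6')
f=lambda i,u,v:cv2.resize(i[v-100:v+100,u-120:u+120],(400,333),interpolation=cv2.INTER_CUBIC)
cv2.imwrite('pics/v6.png',np.hstack([f(a,270,200),f(b,280,240)]))
```

```text
blue foot [0.35807776 0.07057022 0.005     ] green foot [ 0.35567971 -0.06476398  0.005     ] small foot [0.47995742 0.25889814 0.003     ] small cap [0.47987591 0.25610212 0.1       ]
```

View pics/v6.png

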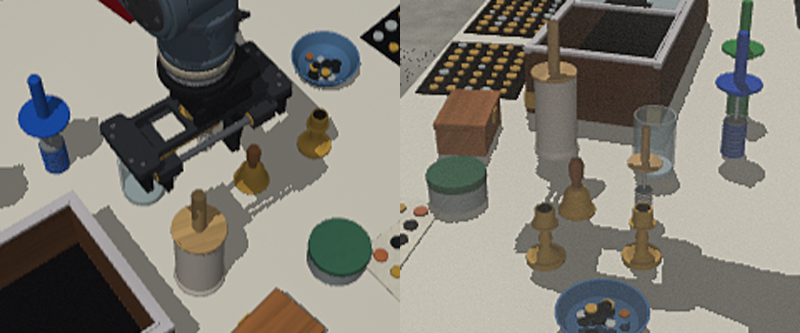

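Brush is back upright in the pot; tumbler, bell and both candlesticks have not moved.

Request:
play_rows([
  [0, -0.015, 0.003, 0, 0, 0, 0.17],
  [0, -0.035, 0.006, 0, 0, 0, 0.17],
  [0, -0.04, 0.008, 0, 0, 0, 0.17],
  [0, -0.04, 0.008, 0, 0, 0, 0.17],
  [0, -0.032, 0.006, -0.01, 0, 0, 0.17],
  [0, 0, 0, -0.02, 0, 0, 0.17],
  [0, 0, 0, -0.03, 0, 0, 0.17],
  [0, 0, 0, -0.03, 0, 0, 0.17],
  [0, 0, 0, -0.02, 0, 0, 0],
  [0, 0, 0, 0, 0, 0, 0],
])

```text
time_s: 16.9
position: [0.4692, 0.1434, 0.177]
tcp_rot: [[0.313, 0.95, -0.005], [0.95, -0.313, -0.0], [-0.002, -0.004, -1.0]]
force: [-0.5, 0.6, 0.4]
opening: 1.003
```

Run:
```python
from h import *
import json
c=bot.get_calibration('wrist');a=save('wrist','w7');s=bot.read_state();print(s['position'],s['tcp_rot'],s['joint_positions'])
json.dump({k:np.array(v).tolist() for k,v in c.items()},open('w7.json','w'))
```

```text
[0.47024931 0.14356196 0.17813108] [[ 3.12755274e-01  9.49831479e-01 -2.07355679e-03]
 [ 9.49833414e-01 -3.12756236e-01 -1.48391181e-04]
 [-7.89464431e-04 -1.92312340e-03 -9.99997839e-01]] [ 3.92956942e+00  2.38354638e+01  1.03542054e+02 -4.27686209e-04
  5.27415913e+01  2.21552329e+01]
```

View pics/w7.png

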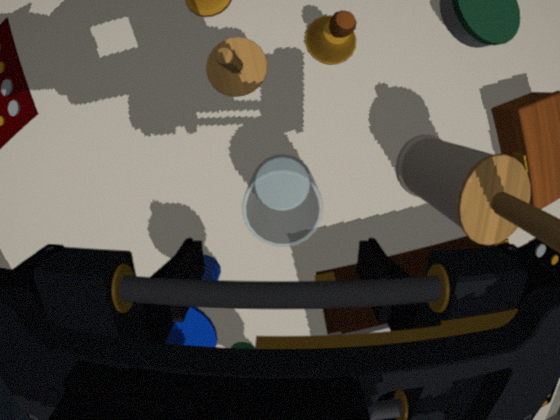

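The tumbler's rim is centred at (282,208) and its floor disc at (282,181), between the fingers.

Run:
```python
from h import *
import json
c=json.load(open('w7.json'));f=lambda u,v,z:np.round(onz(c,u,v,z,True),4)
print('rim',f(282,208,.095),'floor',f(282,181,.006),'bell base',f(331,40,.005),'bell top',f(344,19,.086),'smallcap',f(237,67,.1),'blue',f(192,328,.14))
```

```text
rim [0.4707 0.1459 0.095 ] floor [0.4712 0.1472 0.006 ] bell base [0.5644 0.2723 0.005 ] bell top [0.5629 0.2735 0.086 ] smallcap [0.4735 0.2588 0.1   ] blue [0.3769 0.087  0.14  ]
```

Request:
play_rows([
  [0, 0.001, 0.0025, -0.02, 0, 0, 0],
  [0, 0, 0, -0.04, 0, 0, 0],
  [0, 0, 0, -0.035, 0, 0, 0],
  [0, 0, 0, -0.018, 0, 0, 0],
  [0, 0, 0, -0.004, 0, 0, 0],
  [1, 0, 0, 0, 0, 0, 0],
  [1, 0, 0, 0, 0, 0, 0],
  [1, 0, 0, 0, 0, 0, 0],
  [1, 0, 0, 0, 0, 0, 0],
  [1, 0, 0, 0, 0, 0, 0],
  [1, 0, 0, 0, 0, 0, 0],
])

```text
time_s: 18.32
position: [0.472, 0.1463, 0.0626]
tcp_rot: [[0.313, 0.95, 0.001], [0.95, -0.313, 0.0], [0.001, 0.001, -1.0]]
force: [-1.8, 0.7, 6.7]
opening: 0.748
```

Request:
play_rows([
  [1, 0, 0, 0.02, 0, 0, 0],
  [1, 0, 0, 0.045, 0, 0, 0],
  [1, 0, 0, 0.06, 0, 0, 0],
  [1, 0, 0, 0.06, 0, 0, 0],
  [1, 0.0205, -0.0266, 0, 0, 0, -0.17],
  [1, 0.0205, -0.0266, 0, 0, 0, -0.17],
  [1, 0.0205, -0.0266, 0, 0, 0, -0.17],
  [1, 0.0205, -0.0266, 0, 0, 0, -0.17],
  [1, 0.0205, -0.0266, 0, 0, 0, -0.17],
  [1, 0.0205, -0.0266, 0, 0, 0, -0.17],
  [1, 0.0205, -0.0266, 0, 0, 0, -0.17],
  [1, 0.0205, -0.0266, 0, 0, 0, -0.17],
])

```text
time_s: 19.82
position: [0.6358, -0.0675, 0.2458]
tcp_rot: [[0.994, -0.113, -0.002], [-0.113, -0.994, 0.0], [-0.002, -0.0, -1.0]]
force: [0.2, 0.5, -2.0]
opening: 0.746
```

Request:
play_rows([
  [1, 0, 0, 0, 0, 0, 0],
  [1, 0, 0, 0, 0, 0, 0],
])

```text
time_s: 20.08
position: [0.6347, -0.0662, 0.2458]
tcp_rot: [[0.994, -0.106, -0.003], [-0.106, -0.994, 0.001], [-0.003, -0.001, -1.0]]
force: [-0.5, 0.7, -3.2]
opening: 0.747
```

Run:
```python
from h import *
import json
c=bot.get_calibration('wrist');a=save('wrist','w8');s=bot.read_state();print(s['position'],s['tcp_rot'],s['opening'])
json.dump({k:np.array(v).tolist() for k,v in c.items()},open('w8.json','w'))
save('scene','s8')
```

```text
[ 0.63467706 -0.06585317  0.24602153] [[ 9.94385517e-01 -1.05792311e-01 -2.33018203e-03]
 [-1.05790227e-01 -9.94387966e-01  1.00025673e-03]
 [-2.42292444e-03 -7.48130318e-04 -9.99996785e-01]] 0.7461630556784397
```

View pics/w8.png

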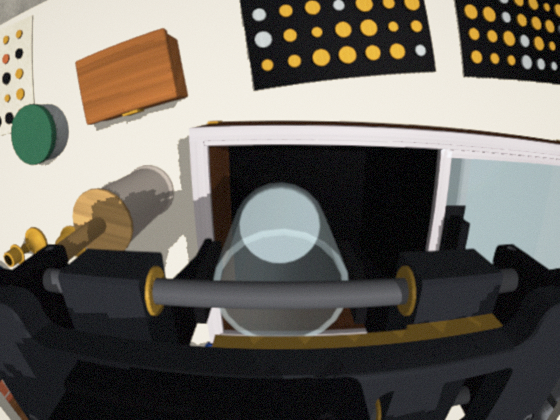

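The tumbler hangs over the opening. The case's +x/+y corner is at about (192,128), the +y inner rim edge at x≈208, and the door's front edge at x≈440.

Run:
```python
from h import *
import json
c=json.load(open('w8.json'));f=lambda u,v,z:onz(c,u,v,z,True)
o=np.array([.579,-.121]);a=np.radians(-6);X=np.array([np.cos(a),np.sin(a)]);Y=np.array([-X[1],X[0]])
for n,p,z in [('outer corner (117,141)',(192,128),.128),('inner corner(105,125)',(208,143),.128),('inner +y edge',(208,235),.128),('+x edge mid',(320,141),.128),('+x edge outer',(320,127),.128),('door front',(440,155),.126),('door front',(437,235),.126)]:
    q=f(*p,z)[:2];print(n,q.round(4),np.round([(q-o)@X,(q-o)@Y],4))
```

```text
outer corner (117,141) [0.7062 0.0041] [0.1134 0.1377]
inner corner(105,125) [ 0.691  -0.0084] [0.0997 0.1237]
inner +y edge [0.6058 0.0058] [0.0134 0.1289]
+x edge mid [ 0.6819 -0.1052] [0.1007 0.0264]
+x edge outer [ 0.694  -0.1063] [0.1129 0.0266]
door front [ 0.6607 -0.2202] [ 0.0917 -0.0901]
door front [ 0.579 -0.22 ] [ 0.0104 -0.0985]
```

Request:
play_rows([
  [1, -0.001, -0.001, -0.03, 0, 0, 0],
  [1, 0, 0, -0.045, 0, 0, 0],
  [1, 0, 0, -0.045, 0, 0, 0],
  [1, 0, 0, -0.03, 0, 0, 0],
  [1, 0, 0, -0.012, 0, 0, 0],
  [1, 0, 0, -0.003, 0, 0, 0],
  [1, 0, 0, 0, 0, 0, 0],
])

```text
time_s: 21.05
position: [0.6358, -0.0677, 0.083]
tcp_rot: [[0.994, -0.107, 0.002], [-0.107, -0.994, -0.001], [0.002, 0.0, -1.0]]
force: [-0.0, 0.1, -2.4]
opening: 0.744
```

Request:
play_rows([
  [1, 0, 0, -0.003, 0, 0, 0],
  [1, 0, 0, -0.002, 0, 0, 0],
  [1, 0, 0, 0, 0, 0, 0],
])

```text
time_s: 21.42
position: [0.6359, -0.0679, 0.0786]
tcp_rot: [[0.994, -0.107, 0.003], [-0.107, -0.994, -0.001], [0.003, 0.0, -1.0]]
force: [-0.2, 0.2, 4.8]
opening: 0.749
```

Request:
play_rows([
  [0.17, 0, 0, 0, 0, 0, 0],
  [0.17, 0, 0, 0, 0, 0, 0],
  [0.17, 0, 0, 0.03, 0, 0, 0],
  [0.17, 0, 0, 0.06, 0, 0, 0],
  [0, 0, 0, 0.06, 0, 0, 0],
  [0, 0, 0, 0.05, 0, 0, 0],
  [0, -0.012, 0.057, 0, 0, 0, 0],
  [0, -0.012, 0.057, 0, 0, 0, 0],
  [0, -0.012, 0.057, 0, 0, 0, 0],
  [0, -0.012, 0.057, 0, 0, 0, 0],
  [0, -0.012, 0.057, 0, 0, 0, 0],
  [0, -0.012, 0.055, 0, 0, 0, 0],
])

```text
time_s: 22.92
position: [0.5623, 0.274, 0.2765]
tcp_rot: [[0.994, -0.107, -0.0], [-0.107, -0.994, -0.0], [-0.0, 0.0, -1.0]]
force: [-0.2, -0.0, -0.2]
opening: 1.003
```

Request:
play_rows([
  [0, 0, 0, -0.03, 0, 0, 0],
  [0, 0, 0, 0, 0, 0, 0],
  [0, 0, 0, 0, 0, 0, 0],
])

```text
time_s: 23.3
position: [0.5635, 0.2718, 0.2471]
tcp_rot: [[0.994, -0.108, 0.001], [-0.108, -0.994, -0.0], [0.001, -0.0, -1.0]]
force: [-0.6, 0.1, -0.1]
opening: 0.999
```

```bash
cat > m.py <<'E'
from h import *
import sys
# brass/copper blobs seen by scene, side and wrist
def blobs(im):
    hsv=cv2.cvtColor(im,cv2.COLOR_BGR2HSV);m=cv2.inRange(hsv,(12,150,60),(28,255,255))
    n,l,s,ce=cv2.connectedComponentsWithStats(m);return [(s[i,0],s[i,1],s[i,2],s[i,3],s[i,4],*ce[i].round(1)) for i in range(1,n) if s[i,4]>60]
E
python3 - <<'E'
from m import *
import json
c=bot.get_calibration('wrist');a=save('wrist','w9');s=bot.read_state();print(s['position'],s['tcp_rot'].round(3),s['joint_positions'].round(0))
json.dump({k:np.array(v).tolist() for k,v in c.items()},open('w9.json','w'))
b=save('scene','s9')
for q in blobs(a):print('w',q,onz(c,q[5],q[6],.03,True).round(3))
cv2.imwrite('pics/v9.png',np.hstack([cv2.resize(a,(440,330)),cv2.resize(b[130:330,130:370],(360,330))[:, :]]))
E
```

```text
[0.56384191 0.27167479 0.24764837] [[ 0.994 -0.108  0.002]
 [-0.108 -0.994  0.   ]
 [ 0.002 -0.001 -1.   ]] [ 16.  29.  80.  -0.  71. 112.]
w (np.int32(119), np.int32(0), np.int32(13), np.int32(11), np.int32(114), np.float64(125.1), np.float64(4.5)) [0.807 0.44  0.03 ]
w (np.int32(362), np.int32(0), np.int32(98), np.int32(24), np.int32(1939), np.float64(409.5), np.float64(10.2)) [0.756 0.094 0.03 ]
w (np.int32(534), np.int32(0), np.int32(9), np.int32(9), np.int32(62), np.float64(538.4), np.float64(3.4)) [ 0.795 -0.136  0.03 ]
w (np.int32(547), np.int32(0), np.int32(9), np.int32(12), np.int32(81), np.float64(550.9), np.float64(5.0)) [ 0.798 -0.166  0.03 ]
w (np.int32(510), np.int32(13), np.int32(8), np.int32(10), np.int32(63), np.float64(513.3), np.float64(17.4)) [ 0.763 -0.075  0.03 ]
w (np.int32(523), np.int32(13), np.int32(11), np.int32(14), np.int32(105), np.float64(528.0), np.float64(19.3)) [ 0.764 -0.106  0.03 ]
w (np.int32(537), np.int32(15), np.int32(10), np.int32(14), np.int32(101), np.float64(541.7), np.float64(21.3)) [ 0.766 -0.137  0.03 ]
w (np.int32(551), np.int32(18), np
[... 2290 characters left out ...]
np.float64(220.0)) [0.541 0.628 0.03 ]
w (np.int32(30), np.int32(217), np.int32(10), np.int32(12), np.int32(86), np.float64(34.3), np.float64(222.5)) [0.539 0.659 0.03 ]
w (np.int32(203), np.int32(234), np.int32(38), np.int32(47), np.int32(1146), np.float64(221.2), np.float64(254.7)) [0.468 0.36  0.03 ]
w (np.int32(36), np.int32(236), np.int32(9), np.int32(11), np.int32(71), np.float64(40.4), np.float64(240.8)) [0.508 0.658 0.03 ]
w (np.int32(111), np.int32(266), np.int32(21), np.int32(46), np.int32(391), np.float64(118.0), np.float64(286.7)) [0.426 0.53  0.03 ]
w (np.int32(442), np.int32(276), np.int32(7), np.int32(34), np.int32(86), np.float64(446.1), np.float64(293.0)) [0.361 0.041 0.03 ]
```

View pics/v9.png

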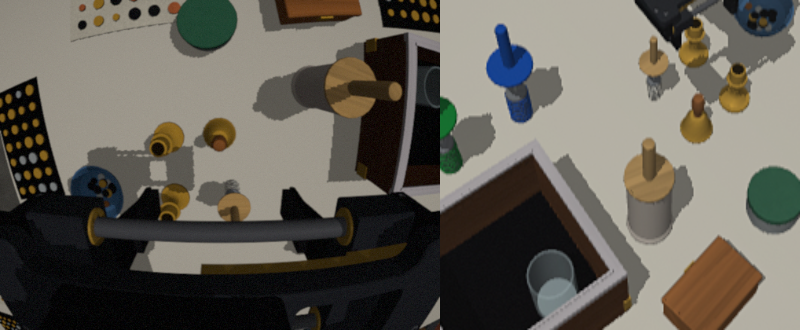

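The right half shows the tumbler standing in the showcase. Candlestick 2 was knocked a few centimetres towards the bell: foot at about (213,168), cup at about (201,188) in w9.

Run:
```python
from m import *
import json
c=json.load(open('w9.json'));f=lambda u,v,z:onz(c,u*1.2727,v*1.2727,z,True).round(4)
print('bell top',f(219.5,145,.086),'base',f(219,133,.01));print('c2 foot',f(168.5,135,.006),'cup',f(158.5,148,.08));print('c1 cup',f(168,217,.08),'foot',f(175,198,.006))
```

```text
bell top [0.5658 0.2727 0.086 ] base [0.5674 0.2736 0.01  ]
c2 foot [0.5727 0.3556 0.006 ] cup [0.5695 0.3553 0.08  ]
c1 cup [0.4639 0.361  0.08  ] foot [0.4608 0.363  0.006 ]
```

Request:
play_rows([
  [0.4, 0.002, 0.001, 0, 0, 0, 0],
  [0.4, 0, 0, -0.04, 0, 0, 0],
  [0.4, 0, 0, -0.05, 0, 0, 0],
  [0.4, 0, 0, -0.05, 0, 0, 0],
  [0.4, 0, 0, -0.04, 0, 0, 0],
  [0.4, 0, 0, -0.012, 0, 0, 0],
  [0.4, 0, 0, -0.004, 0, 0, 0],
  [1, 0, 0, 0, 0, 0, 0],
  [1, 0, 0, 0, 0, 0, 0],
  [1, 0, 0, 0, 0, 0, 0],
  [1, 0, 0, 0, 0, 0, 0],
  [1, 0, 0, 0, 0, 0, 0],
])

```text
time_s: 24.9
position: [0.5652, 0.2732, 0.0514]
tcp_rot: [[0.994, -0.107, 0.001], [-0.107, -0.994, -0.0], [0.001, -0.0, -1.0]]
force: [-0.3, -0.7, 3.2]
opening: 0.225
```

Request:
play_rows([
  [1, 0, 0, 0, 0, 0, 0],
])

```text
time_s: 25.02
position: [0.5651, 0.2732, 0.0513]
tcp_rot: [[0.994, -0.107, 0.001], [-0.107, -0.994, -0.0], [0.001, -0.0, -1.0]]
force: [-0.3, -1.1, 5.6]
opening: 0.233
```

Request:
play_rows([
  [1, 0, 0, 0.03, 0, 0, 0],
  [1, 0, 0, 0.06, 0, 0, 0],
  [1, 0, 0, 0.06, 0, 0, 0],
  [1, 0, 0, 0.06, 0, 0, 0],
  [1, 0, 0, 0.02, 0, 0, 0],
  [1, -0.0033, -0.033, 0, 0, 0, 0.157],
  [1, -0.0033, -0.033, 0, 0, 0, 0.157],
  [1, -0.0033, -0.033, 0, 0, 0, 0.157],
  [1, -0.0033, -0.033, 0, 0, 0, 0.157],
  [1, -0.0033, -0.033, 0, 0, 0, 0.157],
  [1, -0.0033, -0.033, 0, 0, 0, 0.157],
])

```text
time_s: 26.4
position: [0.5442, 0.0745, 0.2797]
tcp_rot: [[0.667, 0.745, -0.002], [0.745, -0.667, 0.0], [-0.001, -0.002, -1.0]]
force: [-0.3, -0.5, -2.2]
opening: 0.228
```

Request:
play_rows([
  [1, -0.0033, -0.033, 0, 0, 0, 0.157],
  [1, -0.0033, -0.033, 0, 0, 0, 0.157],
  [1, -0.0033, -0.033, 0, 0, 0, 0.157],
  [1, -0.0033, -0.033, 0, 0, 0, 0.157],
  [1, 0, 0, -0.03, 0, 0, 0],
  [1, 0, 0, -0.03, 0, 0, 0],
  [1, 0, 0, -0.03, 0, 0, 0],
  [1, 0, 0, 0, 0, 0, 0],
])

```text
time_s: 27.4
position: [0.5293, -0.0559, 0.188]
tcp_rot: [[0.108, 0.994, -0.007], [0.994, -0.108, 0.003], [0.002, -0.008, -1.0]]
force: [0.4, 0.4, -1.6]
opening: 0.236
```

Request:
play_rows([
  [1, 0.003, 0, -0.03, 0, 0, 0],
  [1, 0, 0, -0.04, 0, 0, 0],
  [1, 0, 0, -0.03, 0, 0, 0],
  [1, 0, 0, -0.015, 0, 0, 0],
  [1, 0, 0, -0.004, 0, 0, 0],
  [1, 0, 0, 0, 0, 0, 0],
])

```text
time_s: 28.15
position: [0.5357, -0.0569, 0.0726]
tcp_rot: [[0.108, 0.994, 0.002], [0.994, -0.108, -0.001], [-0.0, 0.002, -1.0]]
force: [-0.3, 0.4, -1.9]
opening: 0.234
```

Request:
play_rows([
  [1, 0, 0, -0.004, 0, 0, 0],
  [1, 0, 0, -0.002, 0, 0, 0],
  [1, 0, 0, 0, 0, 0, 0],
])

```text
time_s: 28.52
position: [0.5358, -0.057, 0.0673]
tcp_rot: [[0.108, 0.994, 0.002], [0.994, -0.108, -0.001], [-0.001, 0.002, -1.0]]
force: [-0.8, -0.0, 4.6]
opening: 0.231
```

Request:
play_rows([
  [0.55, 0, 0, 0, 0, 0, 0],
  [0.55, 0, 0, 0, 0, 0, 0],
  [0.55, 0, 0, 0.03, 0, 0, 0],
  [0.55, 0, 0, 0.06, 0, 0, 0],
  [0.4, 0, 0, 0.06, 0, 0, 0],
  [0.4, 0, 0, 0.06, 0, 0, 0],
  [0.4, 0.005, 0.059, 0, 0, 0, 0],
  [0.4, 0.005, 0.059, 0, 0, 0, 0],
  [0.4, 0.005, 0.059, 0, 0, 0, 0],
  [0.4, 0.005, 0.059, 0, 0, 0, 0],
  [0.4, 0.005, 0.059, 0, 0, 0, 0],
  [0.4, 0.005, 0.059, 0, 0, 0, 0],
])

```text
time_s: 30.02
position: [0.5647, 0.2992, 0.2756]
tcp_rot: [[0.108, 0.994, -0.0], [0.994, -0.108, -0.0], [-0.0, 0.0, -1.0]]
force: [0.9, -0.5, -0.1]
opening: 0.598
```

Request:
play_rows([
  [0.4, 0.005, 0.058, 0, 0, 0, 0],
  [0.4, 0, 0, -0.05, 0, 0, 0],
  [0.4, 0, 0, -0.03, 0, 0, 0],
  [0.4, 0, 0, 0, 0, 0, 0],
  [0.4, 0, 0, 0, 0, 0, 0],
])

```text
time_s: 30.65
position: [0.5708, 0.3555, 0.197]
tcp_rot: [[0.108, 0.994, 0.002], [0.994, -0.108, 0.001], [0.001, 0.002, -1.0]]
force: [0.6, 0.3, 0.2]
opening: 0.601
```

Run:
```python
from m import *
import json
c=bot.get_calibration('wrist');a=save('wrist','w10');s=bot.read_state();print(s['position'],s['tcp_rot'].round(3),s['opening'])
json.dump({k:np.array(v).tolist() for k,v in c.items()},open('w10.json','w'))
b=save('scene','s10')
for q in blobs(a):
    if q[4]>300: print('w',[int(t) for t in q],onz(c,q[5],q[6],.03,True).round(3))
print('expect c2 cup px',proj(c,(.5695,.3553,.08),True))
cv2.imwrite('pics/v10.png',np.hstack([cv2.resize(a,(440,330)),cv2.resize(b[130:330,130:370],(360,330))]))
```

```text
[0.57116541 0.35559381 0.19765941] [[ 0.108  0.994  0.003]
 [ 0.994 -0.108  0.001]
 [ 0.002  0.003 -1.   ]] 0.6000678606740181
w [256, 158, 45, 53, 1446, 278, 179] [0.57  0.363 0.03 ]
w [153, 164, 54, 52, 1554, 182, 187] [0.467 0.367 0.03 ]
expect c2 cup px (np.float64(278.90365730769474), np.float64(200.00369500473874))
```

View pics/v10.png

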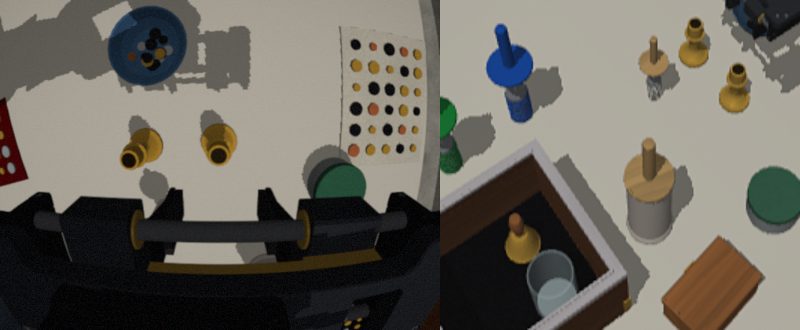

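Bell and tumbler stand in the case. Candlestick 2's cup is at about (277,196) in w10, within 3 mm of where I expected it.

Run:
```python
from m import *
import json
c=json.load(open('w10.json'));f=lambda u,v,z:onz(c,u*1.2727,v*1.2727,z,True).round(4)
print(f(218,154,.08),f(219,138,.004),'c1',f(131,158,.08),f(144,140,.004))
```

```text
[0.5686 0.3591 0.08  ] [0.5699 0.3616 0.004 ] c1 [0.4657 0.3657 0.08  ] [0.4608 0.3714 0.004 ]
```

Request:
play_rows([
  [0.4, -0.001, 0.002, -0.04, 0, 0, 0],
  [0.4, 0, 0, -0.05, 0, 0, 0],
  [0.4, 0, 0, -0.03, 0, 0, 0],
  [0.4, 0, 0, -0.013, 0, 0, 0],
  [0.4, 0, 0, -0.003, 0, 0, 0],
  [0.4, 0, 0, 0, 0, 0, 0],
])

```text
time_s: 31.5
position: [0.5701, 0.3578, 0.0614]
tcp_rot: [[0.108, 0.994, 0.003], [0.994, -0.108, 0.001], [0.002, 0.003, -1.0]]
force: [-0.3, 0.2, -0.4]
opening: 0.6
```

Request:
play_rows([
  [1, 0, 0.001, 0, 0, 0, 0],
  [1, 0, 0, 0, 0, 0, 0],
  [1, 0, 0, 0, 0, 0, 0],
  [1, 0, 0, 0, 0, 0, 0],
  [1, 0, 0, 0, 0, 0, 0],
  [1, 0, 0, 0, 0, 0, 0],
  [1, 0, 0, 0.01, 0, 0, 0],
  [1, 0, 0, 0.01, 0, 0, 0],
])

```text
time_s: 32.5
position: [0.5681, 0.3581, 0.0796]
tcp_rot: [[0.108, 0.994, -0.002], [0.994, -0.108, -0.001], [-0.001, -0.002, -1.0]]
force: [-0.0, 0.4, -2.6]
opening: 0.29
```

Request:
play_rows([
  [1, 0, 0, 0.05, 0, 0, 0],
  [1, 0, 0, 0.06, 0, 0, 0],
  [1, 0, 0, 0.06, 0, 0, 0],
  [1, 0, 0, 0.05, 0, 0, 0],
  [1, 0.006, -0.057, 0, 0, 0, 0],
  [1, 0.006, -0.057, 0, 0, 0, 0],
  [1, 0.006, -0.057, 0, 0, 0, 0],
  [1, 0.006, -0.057, 0, 0, 0, 0],
  [1, 0.006, -0.057, 0, 0, 0, 0],
  [1, 0.006, -0.057, 0, 0, 0, 0],
  [1, 0.006, -0.057, 0, 0, 0, 0],
  [1, 0.006, -0.057, 0, 0, 0, 0],
])

```text
time_s: 34.0
position: [0.6164, -0.0992, 0.3001]
tcp_rot: [[0.108, 0.994, -0.0], [0.994, -0.108, 0.0], [0.0, -0.0, -1.0]]
force: [0.9, 0.1, -3.2]
opening: 0.289
```

Request:
play_rows([
  [1, 0.006, -0.057, 0, 0, 0, 0],
  [1, 0, 0, -0.05, 0, 0, 0],
  [1, 0, 0, -0.06, 0, 0, 0],
  [1, 0, 0, 0, 0, 0, 0],
  [1, 0, 0, 0, 0, 0, 0],
])

```text
time_s: 34.62
position: [0.6242, -0.155, 0.1918]
tcp_rot: [[0.107, 0.994, 0.003], [0.994, -0.107, -0.001], [-0.001, 0.003, -1.0]]
force: [0.5, 0.5, -2.3]
opening: 0.289
```

Request:
play_rows([
  [1, 0, 0, -0.03, 0, 0, 0],
  [1, 0, 0, -0.04, 0, 0, 0],
  [1, 0, 0, -0.03, 0, 0, 0],
  [1, 0, 0, -0.01, 0, 0, 0],
  [1, 0, 0, -0.003, 0, 0, 0],
  [1, 0, 0, -0.002, 0, 0, 0],
  [1, 0, 0, 0, 0, 0, 0],
])

```text
time_s: 35.5
position: [0.6238, -0.1551, 0.0761]
tcp_rot: [[0.108, 0.994, 0.002], [0.994, -0.108, -0.001], [-0.001, 0.002, -1.0]]
force: [-0.1, -0.4, -0.1]
opening: 0.289
```

Request:
play_rows([
  [0.5, 0, 0, 0, 0, 0, 0],
  [0.5, 0, 0, 0, 0, 0, 0],
  [0.5, 0, 0, 0.04, 0, 0, 0],
  [0.5, 0, 0, 0.06, 0, 0, 0],
  [0.4, 0, 0, 0.06, 0, 0, 0],
  [0.4, 0, 0, 0.06, 0, 0, 0],
  [0.4, -0.018, 0.058, 0, 0, 0, 0],
  [0.4, -0.018, 0.058, 0, 0, 0, 0],
  [0.4, -0.018, 0.058, 0, 0, 0, 0],
  [0.4, -0.018, 0.058, 0, 0, 0, 0],
  [0.4, -0.018, 0.058, 0, 0, 0, 0],
  [0.4, -0.018, 0.058, 0, 0, 0, 0],
])

```text
time_s: 37.0
position: [0.5142, 0.1951, 0.2953]
tcp_rot: [[0.108, 0.994, 0.001], [0.994, -0.108, 0.0], [0.0, 0.001, -1.0]]
force: [2.0, 0.1, -0.0]
opening: 0.599
```

Request:
play_rows([
  [0.4, -0.018, 0.058, 0, 0, 0, 0],
  [0.4, -0.018, 0.058, 0, 0, 0, 0],
  [0.4, -0.016, 0.057, 0, 0, 0, 0],
  [0.4, 0, 0, -0.05, 0, 0, 0],
  [0.4, 0, 0, -0.05, 0, 0, 0],
  [0.4, 0, 0, 0, 0, 0, 0],
  [0.4, 0, 0, 0, 0, 0, 0],
])

```text
time_s: 37.88
position: [0.4642, 0.3668, 0.1965]
tcp_rot: [[0.108, 0.994, 0.003], [0.994, -0.108, 0.001], [0.002, 0.002, -1.0]]
force: [-0.1, 0.5, -0.5]
opening: 0.601
```

Run:
```python
from m import *
import json
c=bot.get_calibration('wrist');a=save('wrist','w11');s=bot.read_state();print(s['position'],s['tcp_rot'].round(3),s['opening'])
json.dump({k:np.array(v).tolist() for k,v in c.items()},open('w11.json','w'))
b=save('scene','s11')
for q in blobs(a):
    if q[4]>300: print('w',[int(t) for t in q],onz(c,q[5],q[6],.03,True).round(3))
# cup mouth: dark blob within brass box
print('expect c1 cup px',proj(c,(.464,.366,.08),True))
cv2.imwrite('pics/v11.png',np.hstack([cv2.resize(a,(440,330)),cv2.resize(b[130:330,130:370],(360,330))]))
```

```text
[0.46463932 0.36695666 0.19717364] [[ 0.108  0.994  0.004]
 [ 0.994 -0.108  0.002]
 [ 0.003  0.004 -1.   ]] 0.5997772440380491
w [256, 162, 45, 55, 1426, 278, 184] [0.462 0.37  0.03 ]
expect c1 cup px (np.float64(280.16380076779257), np.float64(200.73603325121158))
```

View pics/v11.png

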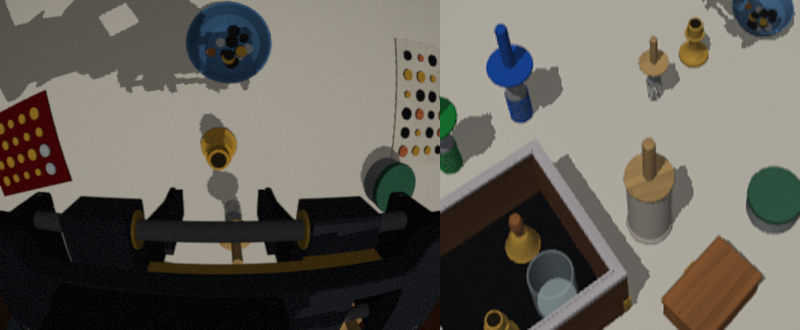

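Candlestick 1's cup is at about (277.5,201) in w11. All four placed items, the pot and the bystanders look right. Descend and grip.

Request:
play_rows([
  [0.4, -0.002, 0, -0.04, 0, 0, 0],
  [0.4, 0, 0, -0.05, 0, 0, 0],
  [0.4, 0, 0, -0.03, 0, 0, 0],
  [0.4, 0, 0, -0.013, 0, 0, 0],
  [0.4, 0, 0, -0.003, 0, 0, 0],
  [0.4, 0, 0, 0, 0, 0, 0],
  [1, 0, 0, 0, 0, 0, 0],
  [1, 0, 0, 0, 0, 0, 0],
  [1, 0, 0, 0, 0, 0, 0],
  [1, 0, 0, 0, 0, 0, 0],
  [1, 0, 0, 0, 0, 0, 0],
  [1, 0, 0, 0, 0, 0, 0],
])

```text
time_s: 39.48
position: [0.4614, 0.3665, 0.059]
tcp_rot: [[0.108, 0.994, 0.001], [0.994, -0.108, 0.0], [0.001, 0.001, -1.0]]
force: [1.9, 0.1, 2.7]
opening: 0.291
```

Request:
play_rows([
  [1, 0, 0, 0.01, 0, 0, 0],
  [1, 0, 0, 0.01, 0, 0, 0],
  [1, 0, 0, 0, 0, 0, 0],
])

```text
time_s: 39.85
position: [0.4612, 0.3666, 0.0796]
tcp_rot: [[0.108, 0.994, 0.001], [0.994, -0.108, 0.001], [0.001, 0.001, -1.0]]
force: [-0.2, -0.1, -2.8]
opening: 0.287
```

Request:
play_rows([
  [1, 0, 0, 0.05, 0, 0, 0],
  [1, 0, 0, 0.06, 0, 0, 0],
  [1, 0, 0, 0.06, 0, 0, 0],
  [1, 0, 0, 0.05, 0, 0, 0],
  [1, 0.0067, -0.057, 0, 0, 0, 0],
  [1, 0.0067, -0.057, 0, 0, 0, 0],
  [1, 0.0067, -0.057, 0, 0, 0, 0],
  [1, 0.0067, -0.057, 0, 0, 0, 0],
  [1, 0.0067, -0.057, 0, 0, 0, 0],
  [1, 0.0067, -0.057, 0, 0, 0, 0],
  [1, 0.0067, -0.057, 0, 0, 0, 0],
  [1, 0.0067, -0.057, 0, 0, 0, 0],
])

```text
time_s: 41.35
position: [0.5139, -0.0912, 0.2985]
tcp_rot: [[0.108, 0.994, -0.001], [0.994, -0.108, 0.001], [0.001, -0.001, -1.0]]
force: [0.9, -0.4, -2.7]
opening: 0.286
```

Request:
play_rows([
  [1, 0.0067, -0.057, 0, 0, 0, 0],
  [1, 0, 0, -0.05, 0, 0, 0],
  [1, 0, 0, -0.06, 0, 0, 0],
  [1, 0, 0, 0, 0, 0, 0],
  [1, 0, 0, 0, 0, 0, 0],
])

```text
time_s: 41.98
position: [0.5223, -0.1471, 0.1902]
tcp_rot: [[0.107, 0.994, 0.002], [0.994, -0.107, -0.001], [-0.001, 0.002, -1.0]]
force: [0.3, -0.5, -2.1]
opening: 0.293
```

Request:
play_rows([
  [1, 0, 0, -0.03, 0, 0, 0],
  [1, 0, 0, -0.04, 0, 0, 0],
  [1, 0, 0, -0.03, 0, 0, 0],
  [1, 0, 0, -0.01, 0, 0, 0],
  [1, 0, 0, -0.003, 0, 0, 0],
  [1, 0, 0, -0.002, 0, 0, 0],
  [1, 0, 0, 0, 0, 0, 0],
])

```text
time_s: 42.85
position: [0.5223, -0.1472, 0.075]
tcp_rot: [[0.108, 0.994, 0.003], [0.994, -0.108, -0.001], [-0.001, 0.003, -1.0]]
force: [0.4, -0.6, -1.0]
opening: 0.292
```

Request:
play_rows([
  [1, 0, 0, -0.001, 0, 0, 0],
  [0.5, 0, 0, 0, 0, 0, 0],
  [0.5, 0, 0, 0, 0, 0, 0],
  [0.5, 0, 0, 0.04, 0, 0, 0],
  [1, 0, 0, 0.06, 0, 0, 0],
  [1, 0, 0, 0.06, 0, 0, 0],
  [1, 0.02, -0.055, 0, 0, 0, 0],
  [1, 0.016, -0.05, 0, 0, 0, 0],
  [1, 0, -0.033, 0, 0, 0, 0],
  [1, 0, 0, -0.05, 0, 0, 0],
  [1, 0, 0, -0.04, 0, 0, 0],
  [1, 0, 0, 0, 0, 0, 0],
])

```text
time_s: 44.35
position: [0.5546, -0.283, 0.1393]
tcp_rot: [[0.108, 0.994, -0.007], [0.994, -0.108, 0.005], [0.005, -0.008, -1.0]]
force: [0.1, 0.1, 0.9]
opening: 0.002
```

Run:
```python
from m import *
b=save('scene','s12');d=save('side','d12');print(bot.read_state()['position'],bot.read_state()['force'])
f=lambda i,u,v:cv2.resize(i[v-90:v+90,u-100:u+100],(400,360),interpolation=cv2.INTER_CUBIC)
cv2.imwrite('pics/v12.png',np.hstack([f(b,170,270),f(d,300,160)]))
```

```text
[ 0.55760229 -0.2849395   0.1433787 ] [0.39474705 0.18517506 0.33073739]
```

View pics/v12.png

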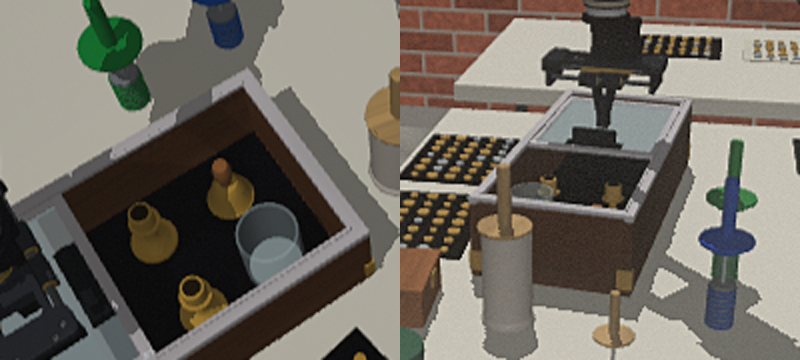

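All four items stand upright inside. The closed fingers are just behind the pull bar. Push the door shut.

Request:
play_rows([
  [1, 0.001, 0.01, -0.003, 0, 0, 0],
  [1, 0.002, 0.02, 0, 0, 0, 0],
  [1, 0.002, 0.02, 0, 0, 0, 0],
  [1, 0.002, 0.02, 0, 0, 0, 0],
  [1, 0.002, 0.02, 0, 0, 0, 0],
  [1, 0.002, 0.02, 0, 0, 0, 0],
  [1, 0.002, 0.02, 0, 0, 0, 0],
  [1, 0.002, 0.02, 0, 0, 0, 0],
  [1, 0.002, 0.02, 0, 0, 0, 0],
  [1, 0.002, 0.02, 0, 0, 0, 0],
  [1, 0.002, 0.02, 0, 0, 0, 0],
  [1, 0, 0, 0, 0, 0, 0],
])

```text
time_s: 45.95
position: [0.5767, -0.072, 0.1392]
tcp_rot: [[0.106, 0.994, -0.004], [0.994, -0.106, 0.002], [0.002, -0.004, -1.0]]
force: [-0.3, 0.8, 0.1]
opening: 0.001
```

Request:
play_rows([
  [1, 0.001, 0.008, 0, 0, 0, 0],
  [1, 0.0005, 0.005, 0, 0, 0, 0],
  [1, 0, 0, 0, 0, 0, 0],
])

```text
time_s: 46.32
position: [0.5794, -0.0613, 0.1396]
tcp_rot: [[0.108, 0.994, -0.001], [0.994, -0.108, 0.001], [0.001, -0.001, -1.0]]
force: [-0.6, -0.1, -0.0]
opening: 0.009
```

Continue in small steps until it meets the frame.

Request:
play_rows([
  [1, 0.0005, 0.005, 0, 0, 0, 0],
  [1, 0.0005, 0.005, 0, 0, 0, 0],
  [1, 0, 0.003, 0, 0, 0, 0],
])

```text
time_s: 46.7
position: [0.581, -0.0486, 0.1397]
tcp_rot: [[0.108, 0.994, 0.001], [0.994, -0.108, -0.0], [-0.0, 0.001, -1.0]]
force: [1.0, -1.9, -1.9]
opening: 0.006
```

Request:
play_rows([
  [1, 0.0005, 0.004, 0, 0, 0, 0],
  [1, 0, 0, 0, 0, 0, 0],
])

```text
time_s: 46.95
position: [0.5812, -0.044, 0.1398]
tcp_rot: [[0.108, 0.994, 0.0], [0.994, -0.108, 0.001], [0.001, 0.0, -1.0]]
force: [0.5, 0.1, -0.2]
opening: 0.006
```

Request:
play_rows([
  [1, 0.0005, 0.004, 0, 0, 0, 0],
  [1, 0, 0, 0, 0, 0, 0],
])

```text
time_s: 47.2
position: [0.5817, -0.0402, 0.1398]
tcp_rot: [[0.108, 0.994, 0.0], [0.994, -0.108, 0.001], [0.001, -0.0, -1.0]]
force: [0.5, -0.2, -0.6]
opening: 0.006
```

Request:
play_rows([
  [1, 0.0005, 0.004, 0, 0, 0, 0],
  [1, 0, 0.001, 0, 0, 0, 0],
])

```text
time_s: 47.45
position: [0.582, -0.0373, 0.1399]
tcp_rot: [[0.106, 0.994, -0.001], [0.994, -0.106, -0.004], [-0.004, -0.0, -1.0]]
force: [-1.3, -7.5, 0.3]
opening: 0.006
```

Request:
play_rows([
  [1, 0.0003, 0.003, 0, 0, 0, 0],
  [1, 0, 0, 0, 0, 0, 0],
])

```text
time_s: 47.7
position: [0.582, -0.0372, 0.1399]
tcp_rot: [[0.105, 0.994, -0.001], [0.994, -0.105, -0.008], [-0.009, -0.0, -1.0]]
force: [-2.8, -13.1, 1.1]
opening: 0.005
```

The TCP has stopped with 13 N of resistance at the expected closed position. Back off, lift and check by numbers, as my picture views are used up.

Request:
play_rows([
  [1, -0.001, -0.008, 0, 0, 0, 0],
  [1, -0.002, -0.02, 0.01, 0, 0, 0],
  [1, 0, -0.02, 0.05, 0, 0, 0],
  [1, 0, 0, 0.06, 0, 0, 0],
  [1, 0, -0.03, 0.04, 0, 0, 0],
  [1, -0.03, -0.05, 0, 0, 0, 0],
  [1, -0.03, -0.05, 0, 0, 0, 0],
  [1, -0.03, -0.05, 0, 0, 0, 0],
  [1, -0.03, -0.05, 0, 0, 0, 0],
  [1, 0, -0.03, 0, 0, 0, 0],
  [1, 0, 0, 0, 0, 0, 0],
  [1, 0, 0, 0, 0, 0, 0],
])

```text
time_s: 49.2
position: [0.4593, -0.34, 0.2999]
tcp_rot: [[0.108, 0.994, 0.0], [0.994, -0.108, 0.001], [0.001, 0.0, -1.0]]
force: [0.2, -0.6, 0.4]
opening: 0.003
```

Run:
```python
from m import *
s=bot.read_state();print(s['time_s'],s['position'],s['force'])
im=save('scene','s13');sc=bot.get_calibration('scene');old=cv2.imread('pics/scene0.png')
Y=np.array([.1045,.9945]);o=np.array([.577,-.122])
# expected pull for closed door, and dark blob near it
u,v=proj(sc,[*(o+.101*Y),.14]);print('expected pull px',u,v)
for n,i in(('now',im),('start',old)):
    m=(i.max(2)<45).astype(np.uint8);m[:180]=0;m[:, :100]=0;m[340:]=0
    k,l,st,ce=cv2.connectedComponentsWithStats(m)
    for j in range(1,k):
        if st[j,4]>150: print(n,st[j],ce[j].round(1),onz(sc,*ce[j],.14).round(4), 'local y %.3f'%((onz(sc,*ce[j],.14)[:2]-o)@Y))
# unchanged check: pot/brush, tin, bowl, box regions vs. start
for n,(a,b,c,d) in {'brush+pot':(210,285,245,295),'tin':(228,275,330,378),'bowl':(115,158,320,370),'box':(270,345,275,350)}.items():
    print(n,'mean abs diff',cv2.absdiff(im[a:b,c:d],old[a:b,c:d]).mean().round(2))
for q in blobs(im):
    if q[0]<260 and q[1]>180 and q[1]<340: print('brass',[int(t) for t in q])
```

```text
49.2 [ 0.45925551 -0.3400297   0.29994138] [ 0.20852155 -0.55670253  0.35510668]
expected pull px 205.0858167295219 260.9422252427858
now [191 245  32  37 455] [206.5 263. ] [ 0.5931 -0.0223  0.14  ] local y 0.101
now [193 299  62  41 898] [229.4 323.4] [ 0.7229 -0.0677  0.14  ] local y 0.069
start [ 153  224   89   96 3682] [195.9 272.4] [ 0.5954 -0.0511  0.14  ] local y 0.072
start [150 269  32  40 475] [165.9 288.2] [ 0.5832 -0.1163  0.14  ] local y 0.006
start [193 299  62  41 895] [229.4 323.4] [ 0.7229 -0.0677  0.14  ] local y 0.069
brush+pot mean abs diff 7.47
tin mean abs diff 4.46
bowl mean abs diff 4.8
box mean abs diff 5.12
```

```bash
python3 -c "
from rig import bot
print(bot.hand_in())"
```

```text
the job is handed in; nothing more can be done
None
```

I finished the job and handed it in at about 49 s of robot time, well under the 210 s limit; the hand-in gave no verdict.

- **Scrubbing:** I pushed the door open, gave the standing tumbler three full strokes with the large wooden brush, and stood the brush back in its pot.
- **Showcase:** I set the tumbler, the one bell and both candlesticks on the showcase floor. Candlestick 2 had been knocked a few centimetres towards the bell, so I measured it again before gripping it. I then pushed the door shut.

**Last checks:**
- **Door:** It stopped against the frame with 13 N of resistance. The pull bar measured at 101 mm in the showcase frame, which is the closed position.
- **Showcase items:** The last picture before closing showed all four upright inside.
- **Brush:** That same picture showed it upright in its pot.
- **Tin, bowl and box:** They match the start picture to within 4 to 5 grey levels on average. The pot and brush area differs a little more (7.5), which I took to be shadow or a turned brush.
- **Not checked:** My 16 picture views were used up and the colour mask found no brass through the glass. The items inside were therefore not seen again after the door closed.

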